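# Load and lock the rail posts, then shut the loading window

### The job

Put every rail post standing on the optical table into the T-slot rail: drop its T-head in through the loading window, slide it along under the lips to a marked station of its own, and turn it a quarter turn so that its head lies across the slot and locks. When all the posts are locked, slide the window cover in from the rail's end under the guides until both spring catches click in behind it. Leave the bottle, screwdriver and lens mount where they are.

Things in the scene. Friction and masses are not known exactly. Their poses are not given: they have to be found in the camera images.
- rail: Fixed aluminium T-slot rail, 440 mm long (rail y, + towards the window end), 80 wide (rail x), top face 31 mm above the table. Origin: centre of the underside. Slot: 14 mm gap between lips 6 mm thick, over a channel 28 wide, 9 high, floor 16 mm above the table. A T-head lengthwise slides in it but cannot lift out, nor turn except at stations. Only way in: the window.
- window (a point): Loading window: centre of the rectangular opening in the rail's top face (31 mm above the table), at rail y = 130 mm; 32 mm wide (rail x), 52 mm long (rail y), floor 15 mm below the top; its walls taper into the channel on the station side.
- guides (a point): Point on the rail's top at the guides' open end, rail y = 160 mm. Two dark guides run from here 68 mm back over the window: side walls 68 mm apart, lips 56 mm apart overhanging from 8 to 12 mm above the top face; stops 48 mm apart at the inner end halt the cover but let posts pass.
- landing (a point): Centre of the flat solid top of the rail between the catches and the rail's end, 31 mm above the table, at rail y = 202 mm; the rail ends 18 mm farther. A cover laid with its middle 10 mm beyond this point is clear of the catches and ready to slide in.
- station1 (a point): Locking station 1 (farthest from the window): point on the rail's top face on the slot's centre line, at rail y = -180 mm, marked by a dark line across the rail. Under it the channel has a cross pocket 42 mm wide (rail x), 34 mm long (rail y), where a T-head can be turned crosswise; it then has 5 mm of play each way but cannot slide out.
- station2 (a point): Locking station 2: point on the rail's top face on the slot's centre line, at rail y = -105 mm, marked by a dark line across the rail. Under it the channel has a cross pocket 42 mm wide (rail x), 34 mm long (rail y), where a T-head can be turned crosswise; it then has 5 mm of play each way but cannot slide out.
- station3 (a point): Locking station 3: point on the rail's top face on the slot's centre line, at rail y = -30 mm, marked by a dark line across the rail. Under it the channel has a cross pocket 42 mm wide (rail x), 34 mm long (rail y), where a T-head can be turned crosswise; it then has 5 mm of play each way but cannot slide out.
- station4 (a point): Locking station 4: point on the rail's top face on the slot's centre line, at rail y = 45 mm, marked by a dark line across the rail. Under it the channel has a cross pocket 42 mm wide (rail x), 34 mm long (rail y), where a T-head can be turned crosswise; it then has 5 mm of play each way but cannot slide out.
- postA_mid (a point): A rail post (four alike; some may be absent), upright on the table; point: centre of its grip block, 40 mm above its bottom; z up. From the bottom: steel T-head 34 mm long (x), 24 wide (y), 7 thick; stem 11 mm thick; collar 26 mm across, from 17.5 mm up; square black grip block 24 x 24 mm, sides along x and y, 26 to 54 mm up; small pin on top, 12 mm high at most. About 0.12 kg.
- postB_mid (a point): B rail post (four alike; some may be absent), upright on the table; point: centre of its grip block, 40 mm above its bottom; z up. From the bottom: steel T-head 34 mm long (x), 24 wide (y), 7 thick; stem 11 mm thick; collar 26 mm across, from 17.5 mm up; square black grip block 24 x 24 mm, sides along x and y, 26 to 54 mm up; small pin on top, 12 mm high at most. About 0.12 kg.
- postC_mid (a point): C rail post (four alike; some may be absent), upright on the table; point: centre of its grip block, 40 mm above its bottom; z up. From the bottom: steel T-head 34 mm long (x), 24 wide (y), 7 thick; stem 11 mm thick; collar 26 mm across, from 17.5 mm up; square black grip block 24 x 24 mm, sides along x and y, 26 to 54 mm up; small pin on top, 12 mm high at most. About 0.12 kg.
- postD_mid (a point): D rail post (four alike; some may be absent), upright on the table; point: centre of its grip block, 40 mm above its bottom; z up. From the bottom: steel T-head 34 mm long (x), 24 wide (y), 7 thick; stem 11 mm thick; collar 26 mm across, from 17.5 mm up; square black grip block 24 x 24 mm, sides along x and y, 26 to 54 mm up; small pin on top, 12 mm high at most. About 0.12 kg.
- postA: The same post A, origin at the centre of the underside of its T-head.
- postB: The same post B, origin at the centre of the underside of its T-head.
- postC: The same post C, origin at the centre of the underside of its T-head.
- postD: The same post D, origin at the centre of the underside of its T-head.
- cover_lug (a point): Window cover: aluminium plate 64 mm (x) by 60 mm (y), 6 thick, with a black grip lug 16 (x) by 30 (y) and 30 mm high on its middle. Point: centre of the lug, 21 mm above the plate's underside. Starts flat on the table; about 0.12 kg. Either y edge may lead. Home: on the rail's top under the guide lips, over the window, point at rail y = 130 mm (2 mm play each way).
- cover: The same cover, origin at the centre of the plate's underside.
- catch_far (a joint): Brass spring catch on the rail's +x edge at rail y 162 to 181 mm. 0 m = sprung in (then 28 mm from the centre line, up to 39.5 mm above the table); grows to 0.009 m pushed outward. Sloped towards the rail's end: a cover slid in from there pushes it aside (2 N at first, 300 N/m); it springs in behind. Square on the other side.
- catch_near (a joint): The same catch mirrored, on the rail's -x edge.
- cleaner: Bystander: small bottle of cleaner, 40 mm across, 85 mm high; origin at its bottom centre.
- driver: Bystander: screwdriver 170 mm long lying on the table along its x.
- mount: Bystander: lens mount on a 50 mm square foot, 88 mm high; origin at its bottom centre.

How it is judged:
On the way, in this order (a step that is already met when the one before it is completed fails the run):
1. every post is at a station in the slot, its head turned crosswise ((horizontal distance between postA_mid and station1 below 0.007 m or horizontal distance between postA_mid and station2 below 0.007 m or horizontal distance between postA_mid and station3 below 0.007 m or horizontal distance between postA_mid and station4 below 0.007 m) and z of postA_mid in the frame of rail between 0.053 and 0.061 m and angle between the x axis of each of postA_mid, postB_mid, postC_mid, postD_mid and the x axis of rail, either way round below 0.35 rad and angle between each of postA_mid, postB_mid, postC_mid, postD_mid's own z axis and vertical below 0.15 rad and (horizontal distance between postB_mid and station1 below 0.007 m or horizontal distance between postB_mid and station2 below 0.007 m or horizontal distance between postB_mid and station3 below 0.007 m or horizontal distance between postB_mid and station4 below 0.007 m) and z of postB_mid in the frame of rail between 0.053 and 0.061 m and (horizontal distance between postC_mid and station1 below 0.007 m or horizontal distance between postC_mid and station2 below 0.007 m or horizontal distance between postC_mid and station3 below 0.007 m or horizontal distance between postC_mid and station4 below 0.007 m) and z of postC_mid in the frame of rail between 0.053 and 0.061 m and (horizontal distance between postD_mid and station1 below 0.007 m or horizontal distance between postD_mid and station2 below 0.007 m or horizontal distance between postD_mid and station3 below 0.007 m or horizontal distance between postD_mid and station4 below 0.007 m) and z of postD_mid in the frame of rail between 0.053 and 0.061 m), for 0.2 s.
2. the cover is home and both catches have sprung in behind it (y of cover_lug in the frame of rail between 0.1265 and 0.1335 m and x of cover_lug in the frame of rail between -0.004 and 0.004 m and z of cover_lug in the frame of rail between 0.0495 and 0.0555 m and value of joint each of catch_far, catch_near below 0.002 m and angle between the y axis of cover_lug and the y axis of rail, either way round below 0.1 rad), for 0.2 s.
At the end, for the whole second after the job is handed in: Every post upright, within 7 mm of a station, its head in the channel and within 0.35 rad (20 degrees) of square across the slot; the cover home under the guides (within 3.5 mm) with both catches sprung in; all at rest (all of step 1 and all of step 2 and linear speed of each of postA, postB, postC, postD, cover below 0.02 m/s); the robot touches nothing.
It fails at once if the bottle is pushed more than 30 mm or knocked over (distance of cleaner from where it was at the start of the episode above 0.03 m or angle between cleaner's own z axis and vertical above 0.6 rad).
It fails at once if the screwdriver is pushed more than 30 mm (distance of driver from where it was at the start of the episode above 0.03 m).
It fails at once if the lens mount is pushed more than 30 mm or knocked over (distance of mount from where it was at the start of the episode above 0.03 m or angle between mount's own z axis and vertical above 0.6 rad).
Of postA, postB, postC, postD only 3 to 4 are there at a start; the rules pass over those that are not, and their reading is None.
At some moment in a run one of postA, postB, postC, postD, cover may be knocked a few centimetres aside while the robot is not near it.
It also fails if it takes over 210 s, if anything falls off the work surface, if the arm or the gripper's body presses on something with over 40 N, if the wrist force passes 120 N, or if a joint passes its speed limit or range.

### The arm

A 6-joint arm with a two-finger parallel gripper is mounted at the origin on the work surface. World frame = base frame: x ahead of the robot, y to its left, z up, the work surface at z = 0. Lengths are in m, angles in rad, forces in N, time in s.
With the tool pointing down it reaches from about 0.275 to 0.875 m from the base axis. Payload 12.5 kg.
Tool frame: the origin (TCP) lies at the very end of the fingers, on their centre line; the grasp point (between the pads) lies 19 mm behind it; y points along the fingers, z is the direction in which the jaws open and shut, and the axes are right-handed (so a half turn about y gives the same grasp; the last joint's range is limited). The gripper opens to 85 mm and grips with 20 to 120 N. Pads are 22 mm wide; open, the fingers measure 114 mm over their backs; the gripper's body (76 mm by 85 mm) begins 54 mm behind the grasp point. The pads swing forward as they close: fully open they stand 13 mm farther back than shut.
Start: joints at [-1.299, 0.351, 1.652, -0, 1.139, -0.085], TCP at [0.192, -0.515, 0.231] pointing down, gripper open.
Joint ranges: [-2.75, 2.75], [-0.79, 2.1], [0.01, 2.65], [-1.57, 4.71], [0.07, 3.14], [-2.87, 2.87]. Speed limits (rad/s): [2.22, 2.22, 2.79, 3.14, 3.14, 3.14].

### API

Orientations are given as [roll, pitch, yaw] about the fixed x, y, z axes, in that order (R = Rz(yaw) Ry(pitch) Rx(roll)).
In Python, from workcell import get_obs, snapshot, calibration, hand_in gives the robot as it stands.
- The arm moves only by the tool carry_out, never from a script. Its argument "commands" is one flat list of numbers, 6 for each row, row after row: the shift along the tool's x, y, z scaled (see below), then the turn, a rotation vector about the tool's x, y, z scaled (see below). A call has 1 to 20 rows; each row is the pose to reach, as a shift and turn from the pose commanded when the call began, along the tool's axes at that moment; what a row does not reach only later rows make up. The controller multiplies each number of a shift by 0.2 m and each number of a turn by pi/4 rad. A row lasts 1/10 s, in which the tool goes at most 50 mm and 8.59 degrees, less where a joint would pass 70% of its speed; a pose out of reach is approached as far as the arm can. A call with a number of a shift or a turn outside -1 to 1 is refused whole. A call with a gripper value outside its range is refused whole. "hand" is the opening, from 0 (shut) to 1 (fully open), set as the call begins (left out, the last holds). The fingers move at their own pace and stop on an object; "grip_force" is the grip in N (left out, the last holds). Time passes only in rows, so rows that repeat a pose let the fingers close. It gives the time, the measured TCP pose, the force and the opening at its end, in the units of the state.
- get_obs(): the state, without advancing time (a new reading comes with each control period).
- snapshot(name): name is "scene" or "top"; returns (picture, depth): 400x640x3 uint8, red, green, blue; 400x640 float32, m along the optical axis (not along the pixel's ray), 0 where there is no reading.
- calibration(name): a dict with "camera_matrix" (3x3 intrinsics, pixels), "k1" (the pictures are not rectified: a ray, as slopes to the right and down, at radius r is drawn at 1 + k1 r^2 times it, then the intrinsics apply), "R" (3x3) and "t" (3): a world point X has camera coordinates R X + t. Camera axes: x right, y down, z forward; pixel columns grow to the right and rows downward; lengths in m; the calibration is good to about 2 mm. A picture is of the moment at which its call begins. calibration takes no time and is no camera call.
- hand_in(): hands the job in, once; it reports no verdict.
The state is a dict: "time_s": time; "q": joint angles; "qvel": joint speeds; "joint_torque": joint torques, N m; "tcp_pos": TCP position; "tool_rot": TCP orientation; "wrist_force": force on the tool from outside, world axes, zero at the start; "ft_torque": the same for the moment, N m; "opening": finger opening in m.
Only numpy, scipy, OpenCV 4.12 (cv2) and the standard library are available. Lean on these libraries where they do the work, as an engineer would, in place of code of your own. Each camera call takes 0.05 s, during which the arm holds its last target. There are 200 camera calls.

## Working session

There is one attempt and no reset: what is moved stays moved. The work goes in short steps, Python scripts to look and compute and a tool call to move; the robot and the scene stay as the last step left them, time stands still between calls to the robot, and variables do not carry over. Pictures are saved under pics/ and viewed, on a budget of 14 in all, crops included, one or two more only if the job needs it, and the job is handed in when it is done.

Besides the shell and the picture viewer there is one more tool, called as name(argument=value, ...) on one line, values as JSON. carry_out: Moves the arm, as the interface text tells. Its arguments: {"type":"object","properties":{"commands":{"type":"array","items":{"type":"number"}},"hand":{"type":"number"},"grip_force":{"type":"number"}},"required":["commands"]}

```bash
mkdir -p pics; ls; cat > h.py <<'E'
import numpy as np, cv2
from workcell import get_obs, snapshot, calibration, hand_in
from scipy.spatial.transform import Rotation as Ro
def cloud(name,d):
    c=calibration(name);K=np.array(c["camera_matrix"]);R=np.array(c["R"]);t=np.array(c["t"])
    h,w=d.shape;u,v=np.meshgrid(np.arange(w),np.arange(h))
    D=np.array([c["k1"],0,0,0.]);p=cv2.undistortPoints(np.stack([u,v],-1).reshape(-1,1,2).astype(float),K,D).reshape(h,w,2)
    X=np.dstack([p,np.ones((h,w))])*d[...,None]
    return (X-t)@R
def proj(name,P):
    c=calibration(name);R=np.array(c["R"]);X=np.atleast_2d(P)@R.T+np.array(c["t"])
    s=X[:,:2]/X[:,2:];s=s*(1+c["k1"]*(s**2).sum(1,keepdims=True));K=np.array(c["camera_matrix"])
    return s@K[:2,:2].T+K[:2,2]
def save(f,p): cv2.imwrite(f,p[...,::-1])
E
python3 - <<'E'
from h import *
for n in("scene","top"):
    p,d=snapshot(n);save(f"pics/{n}0.png",p);np.save(n+"0.npy",d);np.save(n+"0c.npy",p);c=calibration(n);print(n,np.array(c["camera_matrix"]).round(1).tolist(),c["k1"],(-np.array(c["R"]).T@np.array(c["t"])).round(3),(d>0).mean())
o=get_obs();print(o)
E
```

```text
pics
scene [[392.2, 0.0, 317.5], [0.0, 392.2, 201.4], [0.0, 0.0, 1.0]] -0.015266604041560864 [1.387 0.282 0.686] 0.99296875
top [[361.1, 0.0, 320.7], [0.0, 361.1, 199.5], [0.0, 0.0, 1.0]] -0.05976265066882255 [ 0.413 -0.011  1.116] 0.99589453125
{'time_s': 0.1, 'q': array([-1.29860656e+00,  3.51188830e-01,  1.65238238e+00, -1.73851430e-05,
        1.13907891e+00, -8.46081437e-02]), 'qvel': array([ 0.0005572 , -0.00066222,  0.00010093, -0.0005052 ,  0.00101185,
       -0.00196328]), 'joint_torque': array([-1.90118426e-04, -5.06832933e+01, -2.91876930e+01, -1.52943335e-04,
        2.67771400e-03,  1.84181779e-06]), 'tcp_pos': array([ 0.1920354 , -0.51506127,  0.23080024]), 'tool_rot': array([-1.57185134e+00,  7.36369386e-05, -2.78478750e+00]), 'wrist_force': array([ 0.41162013, -0.31649653,  0.29949658]), 'ft_torque': array([-0.02136326, -0.07270183,  0.01680492]), 'opening': 0.08548536033615986}
```

View pics/scene0.png

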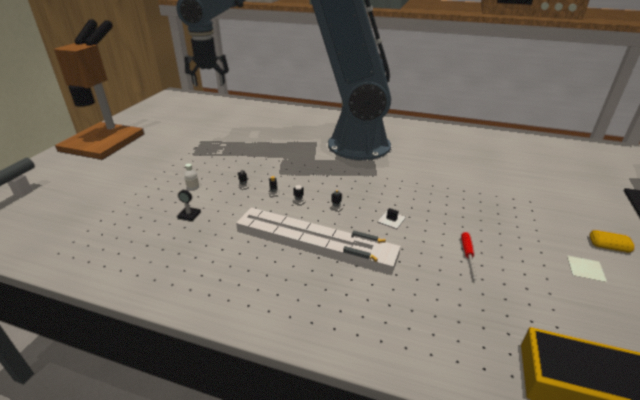

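View pics/top0.png

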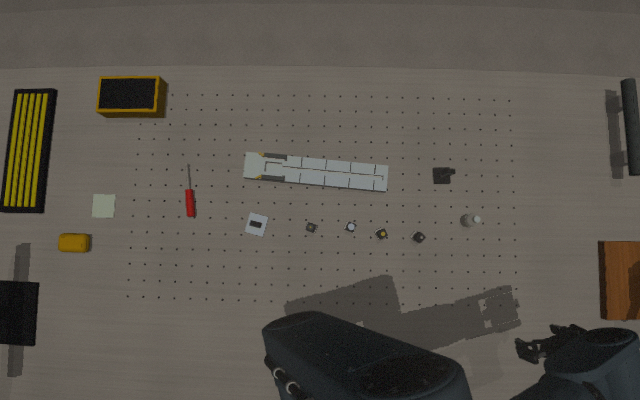

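Both views show the rail (top ≈ (315,172), window end left), four posts at (311,227), (351,226), (382,234), (419,237), the cover at (256,224), the screwdriver, the mount (442,176) and the bottle (470,220). Next I measure them.

```bash
cat >> h.py <<'E'
def blobs(name,d,zl,zh,box,amin=8):
    X=cloud(name,d);m=(X[...,2]>zl)&(X[...,2]<zh)&(d>0)&(X[...,0]>box[0])&(X[...,0]<box[1])&(X[...,1]>box[2])&(X[...,1]<box[3])
    n,l,s,c=cv2.connectedComponentsWithStats(m.astype(np.uint8),connectivity=4);out=[]
    for i in range(1,n):
        if s[i,4]>=amin:
            P=X[l==i];r=cv2.minAreaRect((P[:,:2]*1000).astype(np.float32));out.append((s[i,4],P.mean(0),r))
    return out
E
python3 - <<'E'
from h import *
B=(0.25,0.75,-0.45,0.45)
for n in("scene","top"):
    d=np.load(n+"0.npy")
    X=cloud(n,d); m=(X[...,0]>.3)&(X[...,0]<.7)&(abs(X[...,1])<.4); print(n,"z percentiles",np.percentile(X[m][:,2],[5,30,50,70]).round(4))
    for zl,zh in((.026,.036),(.045,.075)):
        print(zl)
        for a,c,r in blobs(n,d,zl,zh,B): print(a,c.round(4),np.round(r[0],1),np.round(r[1],1),round(r[2],1))
p,_=None,None
s=np.load("scene0c.npy")[165:275,215:415];t=np.load("top0c.npy")[140:250,240:440]
im=np.vstack([cv2.resize(q,(800,440)[:2] if 0 else (545,300),interpolation=cv2.INTER_CUBIC) for q in(s,t)])
save("pics/crop0.png",np.clip(im*1.4,0,255).astype(np.uint8))
s=np.load("scene0c.npy")[165:210,230:410]
save("pics/crop1.png",np.clip(cv2.resize(np.vstack([s,np.zeros((5,180,3),np.uint8),np.load("top0c.npy")[205:250,240:420+0][:, :180],]),None,fx=4.4,fy=4.4,interpolation=cv2.INTER_CUBIC)*1.5,0,255).astype(np.uint8))
E
```

```text
scene z percentiles [-0.0021 -0.0004  0.0005  0.0022]
0.026
33 [ 0.4909 -0.4351  0.0311] [ 489.3 -434.6] [12.7 35.8] 52.0
20 [ 0.4322 -0.2834  0.0318] [ 432.5 -283.8] [10.  26.1] 21.9
17 [ 0.4426 -0.1741  0.0312] [ 442.1 -173.1] [ 6.6 21.8] 37.3
26 [ 0.4589 -0.0835  0.0318] [460.3 -84.6] [16.9 30.9] 15.8
29 [0.4545 0.0354 0.0313] [454.7  36.5] [15.3 30.8] 30.9
14 [ 0.6205 -0.3665  0.0314] [ 621.  -366.4] [ 8.6 11.9] 48.3
2868 [0.621  0.0276 0.0307] [618.7  21.7] [442.1  86.2] 85.7
42 [0.4592 0.2027 0.0322] [458.4 202.3] [17.  31.8] 2.7
0.045
86 [ 0.4862 -0.4385  0.0578] [ 483.2 -438.9] [19.3 34.1] 85.4
57 [ 0.4282 -0.2874  0.0539] [ 425.3 -288.4] [30.2 24.3] 47.7
58 [ 0.4376 -0.1766  0.0548] [ 434.3 -177.7] [26.2 22. ] 23.4
64 [ 0.4558 -0.0849  0.0532] [454.4 -87.4] [24.7 24.7] 72.5
69 [0.4519 0.0337 0.0544] [451.6  34.6] [22.2 31.3] 27.4
95 [ 0.6225 -0.3681  0.0635] [ 622.2 -368.7] [12.5 42.6] 15.8
top z percentiles [-0.0026 -0.      0.0013  0.0029]
0.026
2895 [0.6161 0.0135 0.0315] [617.3  24.7] [442.   81.8] 85.4
12 [0.5063 0.4108 0.0275] [506.5 408.8] [10.  15.9] 23.2
9 [ 0.4716 -0.4282  0.0299] [ 472.6 -427.9] [18.7  4. ] 12.8
0.045
17 [ 0.6112 -0.3623  0.0616] [ 611.1 -365. ] [37.  9.] 77.9
95 [ 0.4753 -0.4363  0.0571] [ 476.5 -438. ] [38.9 23.1] 2.1
68 [0.4454 0.0339 0.0576] [445.5  34.2] [23.7 23.5] 67.5
69 [ 0.4494 -0.0844  0.0559] [449.4 -84.4] [23.2 23.8] 72.2
71 [ 0.4306 -0.1771  0.0564] [ 430.8 -177.8] [23.8 24.1] 29.1
75 [ 0.4219 -0.2884  0.0551] [ 421.4 -289.2] [24.5 23.9] 50.5
```

View pics/crop1.png

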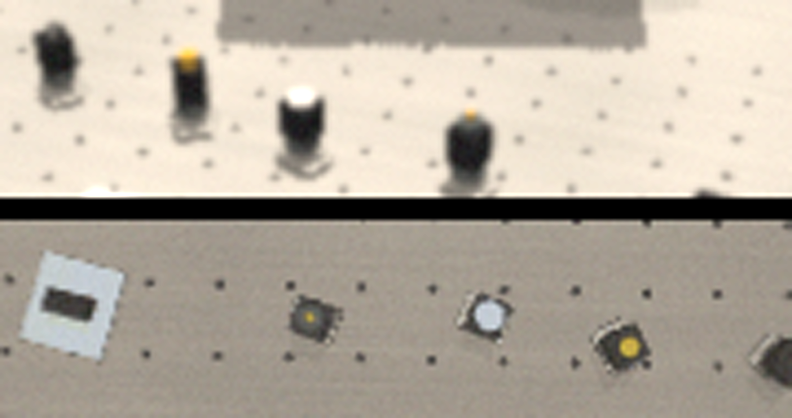

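The top view shows silver head ends peeking out beside the black blocks. I'll enlarge each post to settle which way its head points.

```bash
python3 - <<'E'
from h import *
t=np.load("top0c.npy")
C=[(.4455,.034),(.4494,-.0844),(.4306,-.1775),(.4217,-.2888)]
til=[]
for x,y in C:
    u,v=proj("top",[x,y,.02])[0].round().astype(int);print(u,v)
    til.append(cv2.resize(t[v-11:v+11,u-11:u+11],(300,300),interpolation=cv2.INTER_CUBIC))
im=np.vstack([np.hstack(til[:2]),np.hstack(til[2:])])
save("pics/tiles.png",np.clip(im*1.5,0,255).astype(np.uint8))
E
```

```text
311 227
350 227
380 234
417 237
```

View pics/tiles.png

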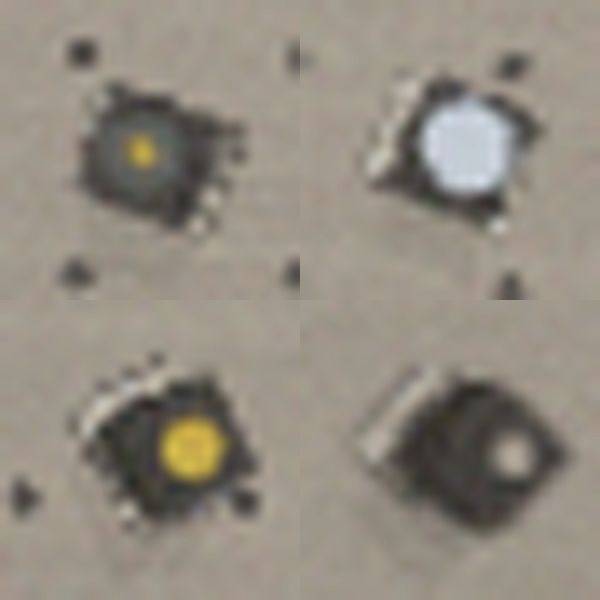

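Heads lie along world angles of about 67°, 72°, 29° and 50°, from the silver strips at the left or right end of each block. Now I rectify the rail's top face in both views to refine its pose.

```bash
python3 - <<'E'
from h import *
c0=np.array([.6173,.0247]);a=np.deg2rad(85.45);ey=np.array([np.cos(a),np.sin(a)]);ex=np.array([ey[1],-ey[0]])
S=1.6
yy=(np.arange(760)-380)/S/1000; xx=(np.arange(200)-100)/S/1000
Y,Xg=np.meshgrid(yy,xx)
W=np.dstack([c0[0]+Y*ey[0]+Xg*ex[0],c0[1]+Y*ey[1]+Xg*ex[1],np.full(Y.shape,.031)])
ims=[]
for n in("top","scene"):
    uv=proj(n,W.reshape(-1,3)).reshape(*Y.shape,2).astype(np.float32)
    im=cv2.remap(np.load(n+"0c.npy"),uv[...,0],uv[...,1],cv2.INTER_CUBIC);ims.append(im)
    g=cv2.GaussianBlur(cv2.cvtColor(im,cv2.COLOR_RGB2GRAY),(0,0),1).astype(float)
    # long edges: max gradient per column, line fit ; short edges likewise
    gx=np.gradient(g,axis=0)
    for lab,sl,sg in(("x-",slice(20,52),1),("x+",slice(145,180),-1)):
        r=np.argmax(sg*gx[sl],0)+sl.start;cols=np.arange(760);k=(cols>50)&(cols<500)
        x=(r-100)/S;y=(cols-380)/S
        A=np.polyfit(y[k],x[k],1);res=x-np.polyval(A,y);k&=abs(res)<1.5;A=np.polyfit(y[k],x[k],1);print(n,lab,A.round(4),"std",res[k].std().round(2))
    # slot: darkest row
    r=np.argmin(g[85:116],0)+85;cols=np.arange(760);k=(cols>60)&(cols<450);x=(r-100)/S;y=(cols-380)/S
    A=np.polyfit(y[k],x[k],1);res=x-np.polyval(A,y);k&=abs(res)<3;print(n,"slot",np.polyfit(y[k],x[k],1).round(4))
    prof=g[50:80].mean(0)+0*g[120:150].mean(0); gp=np.gradient(prof)
    print(n,"end- ",((np.argmax(gp[5:60])+5-380)/S),"end+",((np.argmin(gp[700:757])+700-380)/S))
    m=[(i-380)/S for i in range(60,480) if prof[i]==prof[max(0,i-12):i+13].min() and prof[i]<np.median(prof[60:480])-8];print("marks",m)
save("pics/rect.png",np.clip(np.vstack(ims)*1.4,0,255).astype(np.uint8))
E
```

```text
top x- [ 1.60000e-03 -4.01375e+01] std 0.48
top x+ [2.2000e-03 3.9969e+01] std 0.61
top slot [5.0000e-04 5.6845e+00]
top end-  -221.25 end+ 218.75
marks [-180.625, -106.25, -30.625, 44.375]
scene x- [ 1.00000e-04 -4.14588e+01] std 0.71
scene x+ [1.5000e-03 4.0614e+01] std 0.67
scene slot [ 0.0024 -0.6289]
scene end-  -223.125 end+ 217.5
marks [-183.125, -107.5, -32.5, 42.5]
```

View pics/rect.png

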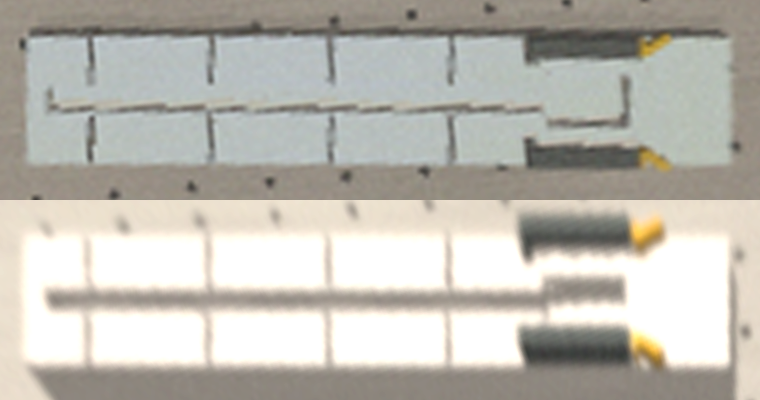

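Rail pose: centre ≈ (0.617, 0.0235), rail y at 85.35°. The rectified picture shows the station marks and the window at the expected y. I'll start with the post nearest the arm (P4) and send it to station 1.

```bash
cat >> h.py <<'E'
RA=np.deg2rad(85.35);C0=np.array([.6171,.0235]);EY=np.array([np.cos(RA),np.sin(RA)]);EX=np.array([EY[1],-EY[0]])
def rail(x,y): return C0+EX*x/1000+EY*y/1000     # mm
def plan(targets,start=None):
    """targets: (x,y,z,jaw deg); prints rows in units from start (default: measured pose)."""
    o=get_obs()
    p,J=(o["tcp_pos"],None) if start is None else (np.array(start[:3]),start[3])
    R=Ro.from_euler("xyz",o["tool_rot"]) if J is None else Ro.from_euler("xyz",[-np.pi/2,0,np.deg2rad(J-90)])
    for x,y,z,j in targets:
        T=Ro.from_euler("xyz",[-np.pi/2,0,np.deg2rad(j-90)])
        s=R.inv().apply(np.array([x,y,z])-p)/.2; r=(R.inv()*T).as_rotvec()/(np.pi/4)
        print([round(float(k),3) for k in (*s,*r)])
def where():
    o=get_obs();p=o["tcp_pos"];d=p[:2]-C0
    print("t",round(o["time_s"],2),"tcp",p.round(4),"jaw",round(np.degrees(o["tool_rot"][2])+90,2),"rail",(d@EX*1000).round(1),(d@EY*1000).round(1),"F",o["wrist_force"].round(1),"open",round(o["opening"],4))
E
python3 - <<'E'
from h import *
where()
plan([(.33,-.40,.2,-99.6)])
plan([(.4217,-.289,.12,-129.5),(.4217,-.289,.025,-129.5)],start=(.33,-.40,.2,-99.6))
E
```

```text
t 0.1 tcp [ 0.192  -0.5151  0.2308] jaw -69.56 rail -380.0 -571.2 F [ 0.4 -0.3  0.3] open 0.0855
[-0.847, 0.154, -0.298, 0.001, 0.668, 0.0]
[-0.36, 0.4, -0.624, 0.0, 0.664, -0.0]
[-0.36, 0.875, -0.624, 0.0, 0.664, -0.0]
```

carry_out(commands=[-0.847,0.154,-0.298,0,0.668,0,-0.847,0.154,-0.298,0,0.668,0,-0.847,0.154,-0.298,0,0.668,0,-0.847,0.154,-0.298,0,0.668,0,-0.847,0.154,-0.298,0,0.668,0,-0.847,0.154,-0.298,0,0.668,0], hand=1)

```text
time_s: 0.7
tcp_pos: [0.3304, -0.3998, 0.2002]
tool_rot: [-1.571, -0.001, 2.977]
wrist_force: [0.2, -1.3, -0.1]
opening: 0.0855
```

carry_out(commands=[-0.36,0.4,-0.624,0,0.664,0,-0.36,0.4,-0.624,0,0.664,0,-0.36,0.4,-0.624,0,0.664,0,-0.36,0.4,-0.624,0,0.664,0,-0.36,0.4,-0.624,0,0.664,0,-0.36,0.4,-0.624,0,0.664,0])

```text
time_s: 1.3
tcp_pos: [0.4215, -0.2903, 0.1207]
tool_rot: [-1.571, 0.0, 2.455]
wrist_force: [0.7, -0.6, 0.7]
opening: 0.0856
```

```bash
python3 - <<'E'
from h import *
where()
p,d=snapshot("top")
print([(a,c.round(4),round(r[2],1)) for a,c,r in blobs("top",d,.045,.075,(.36,.52,-.36,.1))])
p,d=snapshot("scene")
print([(a,c.round(4),round(r[2],1)) for a,c,r in blobs("scene",d,.045,.075,(.36,.52,-.36,.1))])
plan([(.4217,-.289,.025,-129.5)])
E
```

```text
t 1.3 tcp [ 0.4215 -0.2903  0.1207] jaw 230.65 rail -169.5 -328.6 F [ 0.7 -0.6  0.7] open 0.0856
[(np.int32(67), array([0.4454, 0.034 , 0.0574]), 66.9), (np.int32(69), array([ 0.4493, -0.0847,  0.0562]), 69.2), (np.int32(72), array([ 0.4302, -0.1768,  0.056 ]), 27.6), (np.int32(49), array([ 0.4226, -0.2839,  0.0546]), 47.2)]
[(np.int32(56), array([ 0.4278, -0.2878,  0.0538]), 47.2), (np.int32(57), array([ 0.4371, -0.1767,  0.0547]), 23.1), (np.int32(65), array([ 0.4556, -0.085 ,  0.053 ]), 63.8), (np.int32(67), array([0.452 , 0.0337, 0.0547]), 76.8)]
[0.005, 0.481, -0.008, -0.0, 0.001, -0.002]
```

carry_out(commands=[0.005,0.25,-0.008,0,0,0,0.005,0.4,-0.008,0,0,0,0.005,0.481,-0.008,0,0,0,0.005,0.481,-0.008,0,0,0,0.005,0.481,-0.008,0,0,0])

```text
time_s: 1.9
tcp_pos: [0.4221, -0.2885, 0.0252]
tool_rot: [-1.571, 0.001, 2.452]
wrist_force: [-0.9, 0.4, -0.9]
opening: 0.0855
```

carry_out(commands=[0,0,0,0,0,0,0,0,0,0,0,0,0,0,0,0,0,0,0,0,0,0,0,0,0,0,0,0,0,0,0,0,0,0,0,0,0,0,0,0,0,0,0,0,0,0,0,0,0,0,0,0,0,0,0,0,0,0,0,0], hand=0, grip_force=45)

```text
time_s: 2.9
tcp_pos: [0.4223, -0.2875, 0.0247]
tool_rot: [-1.571, 0.0, 2.452]
wrist_force: [-0.1, 1.0, 5.4]
opening: 0.0236
```

```bash
python3 - <<'E'
from h import *
where()
w=rail(0,130);print(w)
a=(.4217,-.289,.1,-129.5)
plan([a,(.50,-.15,.14,-112)],start=(.4217,-.289,.025,-129.5))
plan([(*w,.10,-94.65)],start=(.50,-.15,.14,-112))
E
```

```text
t 2.9 tcp [ 0.4223 -0.2875  0.0247] jaw 230.51 rail -169.0 -325.8 F [-0.1  1.   5.4] open 0.0236
[0.62763894 0.15307211]
[0.0, -0.375, 0.0, 0.0, 0.0, 0.0]
[0.14, -0.575, -0.785, 0.0, -0.389, 0.0]
[-0.024, 0.2, -1.644, -0.0, -0.386, 0.0]
```

```bash
python3 - <<'E'
from h import *
plan([(.58,.02,.12,-94.65)],start=(.50,-.15,.14,-112))
plan([(*rail(0,130),.085,-94.65),(*rail(0,130),.0425,-94.65)],start=(.58,.02,.12,-94.65))
E
```

```text
[-0.052, 0.1, -0.938, -0.0, -0.386, 0.0]
[-0.183, 0.175, -0.682, 0.0, 0.0, 0.0]
[-0.183, 0.387, -0.682, 0.0, 0.0, 0.0]
```

carry_out(commands=[0,-0.375,0,0,0,0,0,-0.375,0,0,0,0,0.14,-0.575,-0.785,0,-0.389,0,0.14,-0.575,-0.785,0,-0.389,0,0.14,-0.575,-0.785,0,-0.389,0,0.14,-0.575,-0.785,0,-0.389,0,0.14,-0.575,-0.785,0,-0.389,0])

```text
time_s: 3.6
tcp_pos: [0.5012, -0.147, 0.1397]
tool_rot: [-1.571, 0.001, 2.761]
wrist_force: [0.7, -0.6, -0.7]
opening: 0.0234
```

carry_out(commands=[-0.052,0.1,-0.938,0,-0.386,0,-0.052,0.1,-0.938,0,-0.386,0,-0.052,0.1,-0.938,0,-0.386,0,-0.052,0.1,-0.938,0,-0.386,0,-0.052,0.1,-0.938,0,-0.386,0,-0.052,0.1,-0.938,0,-0.386,0])

```text
time_s: 4.2
tcp_pos: [0.5798, 0.0209, 0.1184]
tool_rot: [-1.57, -0.002, 3.061]
wrist_force: [0.3, -0.6, -2.0]
opening: 0.0236
```

carry_out(commands=[-0.183,0,-0.682,0,0,0,-0.183,0,-0.682,0,0,0,-0.183,0,-0.682,0,0,0,-0.183,0.1,-0.682,0,0,0,-0.183,0.175,-0.682,0,0,0,-0.183,0.175,-0.682,0,0,0,-0.183,0.175,-0.682,0,0,0])

```text
time_s: 4.9
tcp_pos: [0.6276, 0.1528, 0.0842]
tool_rot: [-1.57, -0.001, 3.059]
wrist_force: [0.0, 0.0, -0.6]
opening: 0.0232
```

```bash
python3 - <<'E'
from h import *
where()
p,d=snapshot("scene");u,v=proj("scene",[*rail(0,130),.05])[0].astype(int);print(u,v)
save("pics/ins1.png",np.clip(cv2.resize(p[v-60:v+50,u-90:u+70],None,fx=4,fy=4,interpolation=cv2.INTER_CUBIC)*1.2,0,255).astype(np.uint8))
plan([(*rail(0,130),z,-94.65) for z in(.06,.05,.0425)])
E
```

```text
t 4.9 tcp [0.6276 0.1528 0.0842] jaw 265.26 rail -0.0 129.8 F [ 0.   0.  -0.6] open 0.0232
362 240
[0.002, 0.124, 0.001, -0.0, -0.002, -0.0]
[0.002, 0.174, 0.001, -0.0, -0.002, -0.0]
[0.002, 0.212, 0.001, -0.0, -0.002, -0.0]
```

View pics/ins1.png

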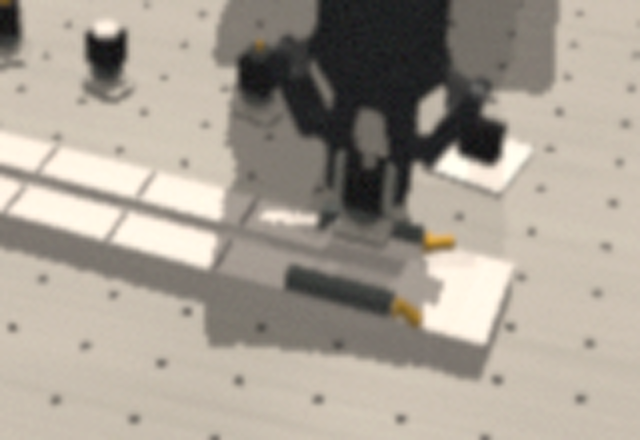

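The post hangs over the window (crop (360,235)), with its head along the rail. Descending.

carry_out(commands=[0.002,0.06,0.001,0,0,0,0.002,0.124,0.001,0,0,0,0.002,0.174,0.001,0,0,0,0.002,0.212,0.001,0,0,0,0.002,0.212,0.001,0,0,0,0.002,0.212,0.001,0,0,0])

```text
time_s: 5.55
tcp_pos: [0.6273, 0.1545, 0.0415]
tool_rot: [-1.571, -0.0, 3.061]
wrist_force: [0.4, 0.3, -0.7]
opening: 0.023
```

```bash
python3 - <<'E'
from h import *
where()
z=.0425
plan([(*rail(0,y),z,-94.65) for y in(115,100,85,70)],start=(*rail(0,130),z,-94.65))
E
```

```text
t 5.55 tcp [0.6273 0.1545 0.0415] jaw 265.38 rail -0.5 131.4 F [ 0.4  0.3 -0.7] open 0.023
[0.0, 0.0, 0.075, 0.0, 0.0, 0.0]
[0.0, 0.0, 0.15, 0.0, 0.0, 0.0]
[0.0, 0.0, 0.225, 0.0, 0.0, 0.0]
[0.0, 0.0, 0.3, 0.0, 0.0, 0.0]
```

carry_out(commands=[0,0,0.05,0,0,0,0,0,0.1,0,0,0,0,0,0.15,0,0,0,0,0,0.2,0,0,0,0,0,0.25,0,0,0,0,0,0.3,0,0,0,0,0,0.35,0,0,0,0,0,0.35,0,0,0])

```text
time_s: 6.35
tcp_pos: [0.6216, 0.0833, 0.0419]
tool_rot: [-1.571, -0.0, 3.06]
wrist_force: [0.6, 1.0, -0.6]
opening: 0.0231
```

```bash
python3 - <<'E'
from h import *
where(); print(get_obs()["ft_torque"].round(2))
E
```

```text
t 6.35 tcp [0.6216 0.0833 0.0419] jaw 265.31 rail -0.3 60.0 F [ 0.6  1.  -0.6] open 0.0231
[0.03 0.02 0.03]
```

carry_out(commands=[0,0,0.075,0,0,0,0,0,0.15,0,0,0,0,0,0.225,0,0,0,0,0,0.3,0,0,0,0,0,0.375,0,0,0,0,0,0.45,0,0,0,0,0,0.525,0,0,0,0,0,0.6,0,0,0,0,0,0.6,0,0,0])

```text
time_s: 7.25
tcp_pos: [0.6119, -0.037, 0.0419]
tool_rot: [-1.571, -0.0, 3.059]
wrist_force: [0.5, 0.4, -2.0]
opening: 0.0228
```

carry_out(commands=[0,0,0.075,0,0,0,0,0,0.15,0,0,0,0,0,0.225,0,0,0,0,0,0.3,0,0,0,0,0,0.375,0,0,0,0,0,0.45,0,0,0,0,0,0.525,0,0,0,0,0,0.6,0,0,0,0,0,0.6,0,0,0,0,0,0.6,0,0,0])

```text
time_s: 8.25
tcp_pos: [0.6023, -0.1548, 0.0418]
tool_rot: [-1.571, -0.0, 3.06]
wrist_force: [0.4, 0.2, -0.6]
opening: 0.0233
```

```bash
python3 - <<'E'
from h import *
where(); print(get_obs()["ft_torque"].round(2),get_obs()["q"].round(2))
plan([(*rail(0,-180),.0425,-94.65)])
E
```

```text
t 8.25 tcp [ 0.6023 -0.1548  0.0418] jaw 265.34 rail -0.3 -178.9 F [ 0.4  0.2 -0.6] open 0.0233
[-0.05  0.01  0.04] [-0.33  0.71  1.58  0.    0.85  1.33]
[-0.002, -0.003, 0.005, 0.0, -0.0, 0.0]
```

carry_out(commands=[0,0,0.005,0,-0.17,0,0,0,0.005,0,-0.34,0,0,0,0.005,0,-0.51,0,0,0,0.005,0,-0.68,0,0,0,0.005,0,-0.85,0,0,0,0.005,0,-1,0,0,0,0.005,0,-1,0])

```text
time_s: 8.95
tcp_pos: [0.6023, -0.1548, 0.0419]
tool_rot: [-1.571, -0.0, -2.434]
wrist_force: [-0.7, 0.4, -0.8]
opening: 0.0234
```

carry_out(commands=[0,0,0,0,-0.17,0,0,0,0,0,-0.34,0,0,0,0,0,-0.51,0,0,0,0,0,-0.68,0,0,0,0,0,-0.85,0,0,0,0,0,-1,0,0,0,0,0,-1,0,0,0,0,0,-1,0])

```text
time_s: 9.75
tcp_pos: [0.6023, -0.1553, 0.0419]
tool_rot: [-1.571, 0.0, -1.657]
wrist_force: [-0.4, -0.3, -1.7]
opening: 0.0233
```

```bash
python3 - <<'E'
from h import *
where(); print(get_obs()["ft_torque"].round(2))
E
```

```text
t 9.75 tcp [ 0.6023 -0.1553  0.0419] jaw -4.92 rail -0.3 -179.4 F [-0.4 -0.3 -1.7] open 0.0233
[-0.03  0.01  0.01]
```

```bash
python3 - <<'E'
from h import *
s=(*rail(-.3,-179.4),.0419,-4.92)
plan([(*s[:2],.14,-4.92),(.4303,-.177,.14,28.4),(.4303,-.177,.125,28.4)],start=s)
E
```

```text
[0.0, -0.491, 0.0, 0.0, 0.0, 0.0]
[0.182, -0.491, -0.847, -0.0, -0.74, 0.0]
[0.182, -0.416, -0.847, -0.0, -0.74, 0.0]
```

carry_out(commands=[0,0,0,0,0,0,0,0,0,0,0,0,0,0,0,0,0,0,0,0,0,0,0,0,0,0,0,0,0,0,0,0,0,0,0,0,0,-0.25,0,0,0,0,0,-0.5,0,0,0,0,0,-0.5,0,0,0,0], hand=1)

```text
time_s: 10.65
tcp_pos: [0.6054, -0.1566, 0.1487]
tool_rot: [-1.56, -0.003, -1.652]
wrist_force: [0.9, 0.8, -0.0]
opening: 0.0853
```

carry_out(commands=[0.182,0.07,-0.847,0,-0.74,0,0.182,0.07,-0.847,0,-0.74,0,0.182,0.07,-0.847,0,-0.74,0,0.182,0.07,-0.847,0,-0.74,0,0.182,0.07,-0.847,0,-0.74,0,0.182,0.07,-0.847,0,-0.74,0])

```text
time_s: 11.25
tcp_pos: [0.4309, -0.1785, 0.1281]
tool_rot: [-1.57, -0.001, -1.073]
wrist_force: [-0.5, 0.0, 1.7]
opening: 0.0855
```

```bash
python3 - <<'E'
from h import *
where()
p,d=snapshot("top")
for zl,zh,b in((.045,.075,(.36,.52,-.36,.3)),(.06,.085,(.57,.66,-.2,.15))): print([(a,c.round(4),round(r[2],1)) for a,c,r in blobs("top",d,zl,zh,b)])
p,d=snapshot("scene")
for zl,zh,b in((.045,.075,(.36,.52,-.36,.3)),(.06,.085,(.57,.66,-.2,.15))): print([(a,c.round(4),round(r[2],1)) for a,c,r in blobs("scene",d,zl,zh,b)])
print(rail(0,-180))
plan([(.4303,-.177,.025,28.4)])
E
```

```text
t 11.25 tcp [ 0.4309 -0.1785  0.1281] jaw 28.52 rail -169.2 -216.4 F [-0.5  0.   1.7] open 0.0855
[(np.int32(68), array([0.4454, 0.0339, 0.0573]), 68.0), (np.int32(67), array([ 0.4493, -0.0847,  0.0562]), 68.8)]
[(np.int32(71), array([ 0.6017, -0.1529,  0.0716]), 87.2)]
[(np.int32(54), array([ 0.437 , -0.1766,  0.0549]), 23.3), (np.int32(64), array([ 0.4558, -0.0855,  0.0531]), 73.4), (np.int32(66), array([0.452 , 0.0338, 0.0548]), 71.5)]
[(np.int32(81), array([ 0.6076, -0.152 ,  0.0688]), 0.2)]
[ 0.60250763 -0.15590753]
[-0.009, 0.515, -0.002, -0.001, 0.004, 0.001]
```

carry_out(commands=[-0.009,0.25,-0.002,0,0,0,-0.009,0.4,-0.002,0,0,0,-0.009,0.515,-0.002,0,0,0,-0.009,0.515,-0.002,0,0,0,-0.009,0.515,-0.002,0,0,0])

```text
time_s: 11.85
tcp_pos: [0.4299, -0.1768, 0.0251]
tool_rot: [-1.571, 0.0, -1.07]
wrist_force: [0.3, -0.3, 0.7]
opening: 0.0856
```

carry_out(commands=[0,0,0,0,0,0,0,0,0,0,0,0,0,0,0,0,0,0,0,0,0,0,0,0,0,0,0,0,0,0,0,0,0,0,0,0,0,0,0,0,0,0,0,0,0,0,0,0,0,0,0,0,0,0], hand=0, grip_force=45)

```text
time_s: 12.75
tcp_pos: [0.4295, -0.177, 0.0254]
tool_rot: [-1.57, -0.001, -1.07]
wrist_force: [-0.4, 0.3, 6.9]
opening: 0.0233
```

```bash
python3 - <<'E'
from h import *
where()
plan([(.4303,-.177,.12,28.4),(.54,-.015,.14,60)],start=(.4303,-.177,.025,28.4))
w=rail(0,130)
plan([(*w,.14,85.35),(*w,.085,85.35),(*w,.0425,85.35)],start=(.54,-.015,.14,60))
E
```

```text
t 12.75 tcp [ 0.4295 -0.177   0.0254] jaw 28.67 rail -170.7 -215.0 F [-0.4  0.3  6.9] open 0.0233
[0.0, -0.475, 0.0, 0.0, 0.0, 0.0]
[-0.452, -0.575, 0.868, 0.0, -0.702, 0.0]
[-0.041, 0.0, 0.947, 0.0, -0.563, 0.0]
[-0.041, 0.275, 0.947, 0.0, -0.563, 0.0]
[-0.041, 0.488, 0.947, 0.0, -0.563, 0.0]
```

carry_out(commands=[0,-0.25,0,0,0,0,0,-0.475,0,0,0,0,0,-0.475,0,0,0,0,-0.452,-0.575,0.868,0,-0.702,0,-0.452,-0.575,0.868,0,-0.702,0,-0.452,-0.575,0.868,0,-0.702,0,-0.452,-0.575,0.868,0,-0.702,0,-0.452,-0.575,0.868,0,-0.702,0,-0.452,-0.575,0.868,0,-0.702,0])

```text
time_s: 13.65
tcp_pos: [0.5378, -0.0135, 0.1391]
tool_rot: [-1.571, 0.001, -0.518]
wrist_force: [-0.2, -0.3, -0.8]
opening: 0.0232
```

carry_out(commands=[-0.041,0,0.947,0,-0.563,0,-0.041,0,0.947,0,-0.563,0,-0.041,0,0.947,0,-0.563,0,-0.041,0,0.947,0,-0.563,0,-0.041,0.15,0.947,0,-0.563,0,-0.041,0.275,0.947,0,-0.563,0,-0.041,0.275,0.947,0,-0.563,0,-0.041,0.275,0.947,0,-0.563,0])

```text
time_s: 14.45
tcp_pos: [0.6248, 0.1531, 0.085]
tool_rot: [-1.571, 0.001, -0.079]
wrist_force: [0.7, 0.4, 0.2]
opening: 0.0231
```

```bash
python3 - <<'E'
from h import *
where()
w=rail(0,130)
plan([(*w,z,85.35) for z in(.06,.05,.0425)])
E
```

```text
t 14.45 tcp [0.6248 0.1531 0.085 ] jaw 85.49 rail -2.8 129.8 F [0.7 0.4 0.2] open 0.0231
[0.014, 0.125, 0.001, 0.0, 0.003, -0.001]
[0.014, 0.175, 0.001, 0.0, 0.003, -0.001]
[0.014, 0.212, 0.001, 0.0, 0.003, -0.001]
```

carry_out(commands=[0.014,0.06,0.001,0,0,0,0.014,0.124,0.001,0,0,0,0.014,0.174,0.001,0,0,0,0.014,0.212,0.001,0,0,0,0.014,0.212,0.001,0,0,0,0.014,0.212,0.001,0,0,0])

```text
time_s: 15.05
tcp_pos: [0.6277, 0.1543, 0.0422]
tool_rot: [-1.571, 0.0, -0.077]
wrist_force: [-0.7, 0.2, -0.2]
opening: 0.0236
```

```bash
python3 - <<'E'
from h import *
where()
plan([(*rail(0,y),.0425,85.35) for y in(95,-45)])
E
```

```text
t 15.05 tcp [0.6277 0.1543 0.0422] jaw 85.61 rail 0.0 131.3 F [-0.7  0.2 -0.2] open 0.0236
[-0.001, -0.001, -0.181, 0.0, 0.006, -0.0]
[-0.004, -0.001, -0.881, 0.0, 0.006, -0.0]
```

carry_out(commands=[0,0,-0.05,0,0,0,0,0,-0.1,0,0,0,0,0,-0.15,0,0,0,0,0,-0.2,0,0.006,0,-0.001,0,-0.25,0,0.006,0,-0.001,0,-0.3,0,0.006,0,-0.002,0,-0.35,0,0.006,0,-0.002,0,-0.35,0,0.006,0])

```text
time_s: 15.85
tcp_pos: [0.6217, 0.0828, 0.0424]
tool_rot: [-1.572, 0.001, -0.082]
wrist_force: [-4.3, -2.3, -1.2]
opening: 0.0236
```

```bash
python3 - <<'E'
from h import *
where()
plan([(*rail(0,y),.0425,85.35) for y in(-105,)])
E
```

```text
t 15.85 tcp [0.6217 0.0828 0.0424] jaw 85.28 rail -0.2 59.5 F [-4.3 -2.3 -1.2] open 0.0236
[0.002, 0.0, -0.823, 0.001, -0.002, -0.001]
```

carry_out(commands=[-0.003,0,-0.075,0,0,0,-0.003,0,-0.15,0,0,0,-0.003,0,-0.225,0,0,0,-0.003,0,-0.3,0,0,0,-0.003,0,-0.375,0,0,0,-0.003,0,-0.45,0,0,0,-0.003,0,-0.525,0,0,0,-0.003,0,-0.6,0,0,0,-0.003,0,-0.675,0,0,0,-0.003,0,-0.75,0,0,0,-0.003,0,-0.825,0,0,0,-0.003,0,-0.825,0,0,0])

```text
time_s: 17.05
tcp_pos: [0.608, -0.0818, 0.0425]
tool_rot: [-1.571, -0.0, -0.083]
wrist_force: [0.0, 0.3, -0.7]
opening: 0.0237
```

```bash
python3 - <<'E'
from h import *
where()
plan([(*rail(-.3,y),.0425,85.35) for y in(-105,)])
E
```

```text
t 17.05 tcp [ 0.608  -0.0818  0.0425] jaw 85.24 rail -0.6 -105.7 F [ 0.   0.3 -0.7] open 0.0237
[0.001, 0.0, 0.004, 0.0, -0.002, 0.0]
```

Turn back by 90° (jaw 85 → −5), release, lift.

carry_out(commands=[0.001,0,0.003,0,0.17,0,0.001,0,0.003,0,0.34,0,0.001,0,0.003,0,0.51,0,0.001,0,0.003,0,0.68,0,0.001,0,0.003,0,0.85,0,0.001,0,0.003,0,1,0,0.001,0,0.003,0,1,0])

```text
time_s: 17.75
tcp_pos: [0.6082, -0.079, 0.0424]
tool_rot: [-1.571, 0.0, -0.868]
wrist_force: [-0.6, -0.6, -0.9]
opening: 0.0234
```

carry_out(commands=[0,0,0,0,0.17,0,0,0,0,0,0.34,0,0,0,0,0,0.51,0,0,0,0,0,0.68,0,0,0,0,0,0.85,0,0,0,0,0,1,0,0,0,0,0,1,0,0,0,0,0,1,0])

```text
time_s: 18.55
tcp_pos: [0.6083, -0.0791, 0.0425]
tool_rot: [-1.571, 0.0, -1.647]
wrist_force: [-1.0, -0.1, -1.0]
opening: 0.0235
```

```bash
python3 - <<'E'
from h import *
where(); print(get_obs()["ft_torque"].round(2))
o=get_obs()["tcp_pos"]
plan([(*o[:2],.142,-4.75),(.4493,-.085,.125,33)])
plan([(.4493,-.085,.025,70.5)],start=(.4493,-.085,.125,33))
E
```

```text
t 18.55 tcp [ 0.6083 -0.0791  0.0425] jaw -4.35 rail -0.5 -103.0 F [-1.  -0.1 -1. ] open 0.0235
[ 0.03 -0.03  0.03]
[-0.0, -0.498, 0.0, -0.0, 0.009, -0.0]
[0.089, -0.413, -0.79, -0.0, -0.83, -0.0]
[0.0, 0.5, -0.0, 0.0, -0.833, 0.0]
```

carry_out(commands=[0,0,0,0,0,0,0,0,0,0,0,0,0,0,0,0,0,0,0,0,0,0,0,0,0,0,0,0,0,0,0,0,0,0,0,0,0,-0.25,0,0,0,0,0,-0.5,0,0,0,0,0,-0.5,0,0,0,0,0.089,-0.413,-0.79,0,-0.83,0,0.089,-0.413,-0.79,0,-0.83,0,0.089,-0.413,-0.79,0,-0.83,0,0.089,-0.413,-0.79,0,-0.83,0,0.089,-0.413,-0.79,0,-0.83,0,0.089,-0.413,-0.79,0,-0.83,0,0.089,-0.413,-0.79,0,-0.83,0], hand=1)

```text
time_s: 20.15
tcp_pos: [0.4496, -0.0842, 0.1251]
tool_rot: [-1.571, -0.0, -1.002]
wrist_force: [0.5, 0.6, -0.6]
opening: 0.0852
```

carry_out(commands=[0,0,0,0,-0.833,0,0,0,0,0,-0.833,0,0,0,0,0,-0.833,0,0,0,0,0,-0.833,0,0,0,0,0,-0.833,0,0,0,0,0,-0.833,0])

```text
time_s: 20.75
tcp_pos: [0.4496, -0.0841, 0.125]
tool_rot: [-1.571, 0.0, -0.347]
wrist_force: [0.4, 0.2, 0.7]
opening: 0.0852
```

```bash
cat > look.py <<'E'
from h import *
where()
for n in("top","scene"):
    p,d=snapshot(n)
    for zl,zh,b in((.045,.075,(.36,.53,-.36,.12)),(.06,.085,(.57,.66,-.2,.15)),(.024,.045,(.36,.53,.12,.3))): print(n,[(a,c.round(4),round(r[2],1)) for a,c,r in blobs(n,d,zl,zh,b)])
E
python3 - <<'E'
import look
from h import *
plan([(.4493,-.085,.025,70.5)])
E
```

```text
t 20.75 tcp [ 0.4496 -0.0841  0.125 ] jaw 70.14 rail -158.2 -120.8 F [0.4 0.2 0.7] open 0.0852
top [(np.int32(68), array([0.4454, 0.0339, 0.0573]), 67.4)]
top [(np.int32(70), array([ 0.6071, -0.0796,  0.0724]), 81.5), (np.int32(73), array([ 0.6014, -0.1527,  0.0711]), 84.5)]
top [(np.int32(59), array([0.452 , 0.2025, 0.0365]), 77.4)]
scene [(np.int32(65), array([ 0.4558, -0.085 ,  0.053 ]), 63.2), (np.int32(67), array([0.4522, 0.0341, 0.0549]), 73.6)]
scene [(np.int32(79), array([ 0.6076, -0.1512,  0.0694]), 85.0), (np.int32(91), array([ 0.6144, -0.0795,  0.0696]), 84.3)]
scene [(np.int32(71), array([0.4575, 0.2022, 0.0326]), 79.4)]
[0.001, 0.5, -0.005, -0.0, -0.011, -0.0]
```

carry_out(commands=[0.001,0.25,-0.005,0,0,0,0.001,0.4,-0.005,0,0,0,0.001,0.5,-0.005,0,0,0,0.001,0.5,-0.005,0,0,0,0.001,0.5,-0.005,0,0,0])

```text
time_s: 21.35
tcp_pos: [0.4494, -0.0852, 0.0255]
tool_rot: [-1.571, 0.0, -0.347]
wrist_force: [-0.5, -1.1, 0.2]
opening: 0.0853
```

carry_out(commands=[0,0,0,0,0,0,0,0,0,0,0,0,0,0,0,0,0,0,0,0,0,0,0,0,0,0,0,0,0,0,0,0,0,0,0,0,0,0,0,0,0,0,0,0,0,0,0,0,0,0,0,0,0,0], hand=0, grip_force=45)

```text
time_s: 22.25
tcp_pos: [0.4494, -0.0852, 0.0255]
tool_rot: [-1.571, -0.001, -0.346]
wrist_force: [-1.1, 0.6, 6.2]
opening: 0.0229
```

```bash
python3 - <<'E'
from h import *
where()
s=(.4493,-.085,.025,70.4)
plan([(*s[:2],.11,70.4),(.53,.02,.14,85.35)])
w=rail(-.3,130)
plan([(*w,.14,85.35),(*w,.085,85.35)],start=(.53,.02,.14,85.35))
E
```

```text
t 22.25 tcp [ 0.4494 -0.0852  0.0255] jaw 70.16 rail -158.3 -122.0 F [-1.1  0.6  6.2] open 0.0229
[-0.001, -0.422, 0.001, -0.0, -0.005, 0.001]
[0.201, -0.572, 0.632, 0.0, -0.337, 0.001]
[0.431, 0.0, 0.703, 0.0, 0.0, 0.0]
[0.431, 0.275, 0.703, 0.0, 0.0, 0.0]
```

carry_out(commands=[0,-0.22,0,0,0,0,0,-0.422,0,0,0,0,0.201,-0.572,0.632,0,-0.337,0,0.201,-0.572,0.632,0,-0.337,0,0.201,-0.572,0.632,0,-0.337,0,0.201,-0.572,0.632,0,-0.337,0,0.201,-0.572,0.632,0,-0.337,0,0.201,-0.572,0.632,0,-0.337,0])

```text
time_s: 23.05
tcp_pos: [0.5291, 0.0196, 0.139]
tool_rot: [-1.571, 0.001, -0.082]
wrist_force: [-0.1, -0.2, -1.0]
opening: 0.0232
```

carry_out(commands=[0.431,0,0.703,0,0,0,0.431,0,0.703,0,0,0,0.431,0,0.703,0,0,0,0.431,0,0.703,0,0,0,0.431,0.15,0.703,0,0,0,0.431,0.275,0.703,0,0,0,0.431,0.275,0.703,0,0,0,0.431,0.275,0.703,0,0,0])

```text
time_s: 23.85
tcp_pos: [0.6271, 0.1524, 0.0848]
tool_rot: [-1.571, 0.001, -0.083]
wrist_force: [0.4, 0.4, -1.2]
opening: 0.0233
```

```bash
python3 - <<'E'
from h import *
where()
plan([(*rail(-.3,130),.0425,85.35)])
E
```

```text
t 23.85 tcp [0.6271 0.1524 0.0848] jaw 85.27 rail -0.4 129.3 F [ 0.4  0.4 -1.2] open 0.0233
[0.001, 0.211, 0.004, 0.0, -0.002, -0.001]
```

carry_out(commands=[0.001,0.06,0.003,0,0,0,0.001,0.124,0.003,0,0,0,0.001,0.174,0.003,0,0,0,0.001,0.212,0.003,0,0,0,0.001,0.212,0.003,0,0,0,0.001,0.212,0.003,0,0,0])

```text
time_s: 24.45
tcp_pos: [0.6275, 0.1538, 0.0418]
tool_rot: [-1.571, 0.0, -0.081]
wrist_force: [0.2, -0.9, -1.0]
opening: 0.0232
```

carry_out(commands=[0,0,-0.05,0,0,0,0,0,-0.1,0,0,0,0,0,-0.15,0,0,0,0,0,-0.2,0,0,0,0,0,-0.25,0,0,0,0,0,-0.3,0,0,0,0,0,-0.35,0,0,0,0,0,-0.35,0,0,0,0,0,-0.35,0,0,0])

```text
time_s: 25.35
tcp_pos: [0.6219, 0.0839, 0.0421]
tool_rot: [-1.571, -0.0, -0.082]
wrist_force: [0.6, -0.1, -1.9]
opening: 0.0234
```

```bash
python3 - <<'E'
from h import *
where()
plan([(*rail(-.3,-30),.0425,85.35)])
E
```

```text
t 25.35 tcp [0.6219 0.0839 0.0421] jaw 85.31 rail -0.2 60.6 F [ 0.6 -0.1 -1.9] open 0.0234
[-0.0, -0.002, -0.453, -0.0, -0.001, 0.0]
```

carry_out(commands=[0,0,-0.075,0,0,0,0,0,-0.15,0,0,0,0,0,-0.225,0,0,0,0,0,-0.3,0,0,0,0,0,-0.375,0,0,0,0,0,-0.453,0,0,0,0,0,-0.453,0,0,0,0,0,-0.453,0,0,0,0,0,-0.453,0,0,0])

```text
time_s: 26.25
tcp_pos: [0.6144, -0.0059, 0.0421]
tool_rot: [-1.571, 0.0, -0.081]
wrist_force: [-0.5, 0.1, -2.1]
opening: 0.0232
```

```bash
python3 - <<'E'
from h import *
where()
s=(*rail(-.3,-30),.0425,-4.65)
plan([(*s[:2],.142,-4.65),(.4455,.033,.125,30)],start=s)
plan([(.4455,.033,.125,67.4)],start=(.4455,.033,.125,30))
E
```

```text
t 26.25 tcp [ 0.6144 -0.0059  0.0421] jaw 85.35 rail -0.3 -29.6 F [-0.5  0.1 -2.1] open 0.0232
[0.0, -0.497, 0.0, 0.0, 0.0, 0.0]
[-0.128, -0.413, -0.858, 0.0, -0.77, 0.0]
[0.0, 0.0, 0.0, 0.0, -0.831, 0.0]
```

carry_out(commands=[0,0,0,0,0.17,0,0,0,0,0,0.34,0,0,0,0,0,0.51,0,0,0,0,0,0.68,0,0,0,0,0,0.85,0,0,0,0,0,1,0,0,0,0,0,1,0])

```text
time_s: 26.95
tcp_pos: [0.6145, -0.0056, 0.0421]
tool_rot: [-1.571, 0.0, -0.868]
wrist_force: [-0.8, -1.0, -1.3]
opening: 0.0232
```

carry_out(commands=[0,0,0,0,0.17,0,0,0,0,0,0.34,0,0,0,0,0,0.51,0,0,0,0,0,0.68,0,0,0,0,0,0.85,0,0,0,0,0,1,0,0,0,0,0,1,0,0,0,0,0,1,0])

```text
time_s: 27.75
tcp_pos: [0.6144, -0.006, 0.0421]
tool_rot: [-1.571, -0.0, -1.646]
wrist_force: [-0.5, 0.1, -1.4]
opening: 0.0232
```

carry_out(commands=[0,0,0,0,0,0,0,0,0,0,0,0,0,0,0,0,0,0,0,0,0,0,0,0,0,0,0,0,0,0,0,0,0,0,0,0,0,-0.25,0,0,0,0,0,-0.5,0,0,0,0,0,-0.5,0,0,0,0,-0.128,-0.413,-0.858,0,-0.77,0,-0.128,-0.413,-0.858,0,-0.77,0,-0.128,-0.413,-0.858,0,-0.77,0,-0.128,-0.413,-0.858,0,-0.77,0,-0.128,-0.413,-0.858,0,-0.77,0,-0.128,-0.413,-0.858,0,-0.77,0,-0.128,-0.413,-0.858,0,-0.77,0], hand=1)

```text
time_s: 29.35
tcp_pos: [0.4467, 0.033, 0.1249]
tool_rot: [-1.57, -0.001, -1.05]
wrist_force: [-0.1, 0.5, -0.3]
opening: 0.0856
```

carry_out(commands=[0,0,0,0,-0.83,0,0,0,0,0,-0.83,0,0,0,0,0,-0.83,0,0,0,0,0,-0.83,0,0,0,0,0,-0.83,0,0,0,0,0,-0.83,0,0,0,0,0,-0.83,0])

```text
time_s: 30.05
tcp_pos: [0.446, 0.033, 0.1246]
tool_rot: [-1.571, -0.0, -0.399]
wrist_force: [0.2, -0.3, 0.7]
opening: 0.0851
```

```bash
python3 - <<'E'
import look
from h import *
print(rail(0,-30))
plan([(.4455,.033,.025,67.4)])
E
```

```text
t 30.05 tcp [0.446  0.033  0.1246] jaw 67.17 rail -171.3 -4.4 F [ 0.2 -0.3  0.7] open 0.0851
top []
top [(np.int32(70), array([ 0.6132, -0.006 ,  0.0719]), 1.1), (np.int32(72), array([ 0.607 , -0.0796,  0.0725]), 85.9), (np.int32(71), array([ 0.6014, -0.1527,  0.071 ]), 85.3)]
top [(np.int32(58), array([0.4519, 0.2029, 0.036 ]), 77.4)]
scene [(np.int32(66), array([0.4522, 0.0338, 0.0546]), 67.1)]
scene [(np.int32(79), array([ 0.6075, -0.1516,  0.0692]), 88.4), (np.int32(90), array([ 0.6144, -0.0797,  0.0696]), 87.1), (np.int32(89), array([ 0.6193, -0.0055,  0.0689]), 87.2)]
scene [(np.int32(72), array([0.4577, 0.2021, 0.0325]), 77.1)]
[ 0.61466794 -0.00640126]
[-0.001, 0.498, -0.001, -0.0, -0.004, 0.0]
```

carry_out(commands=[-0.001,0.25,-0.001,0,0,0,-0.001,0.4,-0.001,0,0,0,-0.001,0.5,-0.001,0,0,0,-0.001,0.5,-0.001,0,0,0,-0.001,0.5,-0.001,0,0,0])

```text
time_s: 30.65
tcp_pos: [0.4455, 0.0331, 0.0251]
tool_rot: [-1.571, 0.0, -0.396]
wrist_force: [0.1, 0.6, -0.1]
opening: 0.0856
```

carry_out(commands=[0,0,0,0,0,0,0,0,0,0,0,0,0,0,0,0,0,0,0,0,0,0,0,0,0,0,0,0,0,0,0,0,0,0,0,0,0,0,0,0,0,0,0,0,0,0,0,0,0,0,0,0,0,0], hand=0, grip_force=45)

```text
time_s: 31.55
tcp_pos: [0.4454, 0.0331, 0.0252]
tool_rot: [-1.571, -0.0, -0.396]
wrist_force: [-2.1, 0.1, 7.0]
opening: 0.0235
```

```bash
python3 - <<'E'
from h import *
where()
o=get_obs()["tcp_pos"]
w=rail(-.3,130)
plan([(*o[:2],.11,67.2),(*w,.13,85.35),(*w,.085,85.35)])
E
```

```text
t 31.55 tcp [0.4454 0.0331 0.0252] jaw 67.34 rail -171.9 -4.3 F [-2.1  0.1  7. ] open 0.0235
[0.0, -0.424, 0.0, -0.0, 0.003, 0.001]
[0.608, -0.524, 0.904, -0.0, -0.4, 0.001]
[0.608, -0.299, 0.904, -0.0, -0.4, 0.001]
```

carry_out(commands=[0,-0.22,0,0,0,0,0,-0.424,0,0,0,0,0.608,-0.524,0.904,0,-0.4,0,0.608,-0.524,0.904,0,-0.4,0,0.608,-0.524,0.904,0,-0.4,0,0.608,-0.524,0.904,0,-0.4,0,0.608,-0.524,0.904,0,-0.4,0,0.608,-0.524,0.904,0,-0.4,0,0.608,-0.4,0.904,0,-0.4,0,0.608,-0.3,0.904,0,-0.4,0,0.608,-0.3,0.904,0,-0.4,0,0.608,-0.3,0.904,0,-0.4,0,0.608,-0.3,0.904,0,-0.4,0])

```text
time_s: 32.85
tcp_pos: [0.6275, 0.153, 0.086]
tool_rot: [-1.57, -0.002, -0.082]
wrist_force: [-0.1, 0.1, -1.7]
opening: 0.023
```

```bash
python3 - <<'E'
from h import *
where()
plan([(*rail(-.3,130),.0425,85.35)])
E
```

```text
t 32.85 tcp [0.6275 0.153  0.086 ] jaw 85.32 rail -0.1 129.9 F [-0.1  0.1 -1.7] open 0.023
[-0.001, 0.218, 0.0, -0.0, -0.001, 0.002]
```

carry_out(commands=[-0.001,0.06,0,0,0,0,-0.001,0.124,0,0,0,0,-0.001,0.174,0,0,0,0,-0.001,0.215,0,0,0,0,-0.001,0.215,0,0,0,0,-0.001,0.215,0,0,0,0])

```text
time_s: 33.45
tcp_pos: [0.6268, 0.1531, 0.0412]
tool_rot: [-1.571, 0.0, -0.081]
wrist_force: [-0.4, -0.0, -1.3]
opening: 0.0234
```

carry_out(commands=[0,0,-0.05,0,0,0,0,0,-0.1,0,0,0,0,0,-0.15,0,0,0,0,0,-0.2,0,0,0,0,0,-0.25,0,0,0,0,0,-0.3,0,0,0,0,0,-0.35,0,0,0,0,0,-0.425,0,0,0,0,0,-0.425,0,0,0,0,0,-0.425,0,0,0])

```text
time_s: 34.45
tcp_pos: [0.62, 0.068, 0.0417]
tool_rot: [-1.571, -0.0, -0.082]
wrist_force: [0.8, -0.1, -1.5]
opening: 0.0235
```

```bash
python3 - <<'E'
from h import *
where()
plan([(*rail(-.3,45),.0425,85.35)])
E
```

```text
t 34.45 tcp [0.62   0.068  0.0417] jaw 85.29 rail -0.7 44.6 F [ 0.8 -0.1 -1.5] open 0.0235
[0.002, -0.004, 0.002, -0.0, -0.001, 0.0]
```

```bash
python3 - <<'E'
from h import *
s=(*rail(-.3,45),.0418,-4.65)
plan([(*s[:2],.142,-4.65),(.452,.202,.125,38)],start=s)
E
```

```text
[0.0, -0.501, 0.0, 0.0, 0.0, 0.0]
[-0.598, -0.416, -0.894, 0.0, -0.948, 0.0]
```

carry_out(commands=[0.002,0,0.002,0,0.17,0,0.002,0,0.002,0,0.34,0,0.002,0,0.002,0,0.51,0,0.002,0,0.002,0,0.68,0,0.002,0,0.002,0,0.85,0,0.002,0,0.002,0,1,0,0.002,0,0.002,0,1,0])

```text
time_s: 35.15
tcp_pos: [0.6204, 0.0692, 0.0417]
tool_rot: [-1.571, 0.0, -0.868]
wrist_force: [-0.2, -0.5, -1.1]
opening: 0.023
```

carry_out(commands=[0,0,0,0,0.17,0,0,0,0,0,0.34,0,0,0,0,0,0.51,0,0,0,0,0,0.68,0,0,0,0,0,0.85,0,0,0,0,0,1,0,0,0,0,0,1,0,0,0,0,0,1,0])

```text
time_s: 35.95
tcp_pos: [0.6204, 0.069, 0.0417]
tool_rot: [-1.571, 0.0, -1.647]
wrist_force: [1.0, -0.1, -0.0]
opening: 0.0229
```

carry_out(commands=[0,0,0,0,0,0,0,0,0,0,0,0,0,0,0,0,0,0,0,0,0,0,0,0,0,0,0,0,0,0,0,0,0,0,0,0,0,-0.25,0,0,0,0,0,-0.5,0,0,0,0,0,-0.5,0,0,0,0], hand=1)

```text
time_s: 36.85
tcp_pos: [0.6237, 0.0689, 0.1485]
tool_rot: [-1.56, 0.001, -1.652]
wrist_force: [1.0, -0.6, -0.0]
opening: 0.0854
```

```bash
python3 - <<'E'
from h import *
p,d=snapshot("top");save("pics/t2.png",p)
X=cloud("top",d);roi=(X[...,0]>.38)&(X[...,0]<.53)&(X[...,1]>.12)&(X[...,1]<.29)
g=p.astype(int)
lug=(X[...,2]>.024)&(X[...,2]<.05)&roi
br=roi&(g.sum(2)>np.median(g[roi].sum(1))*1.2)
for m,z in((lug,.036),(br|lug,.006)):
    n,l,s,c=cv2.connectedComponentsWithStats(m.astype(np.uint8));i=1+np.argmax(s[1:,4]);mm=(l==i)
    # rectified by depth points
    P=X[mm];r=cv2.minAreaRect((P[:,:2]*1000).astype(np.float32));print(s[i,4],P.mean(0).round(4),np.round(r[0],1),np.round(r[1],1),r[2])
    Q=P[:,:2]-P[:,:2].mean(0);w,V=np.linalg.eigh(Q.T@Q);print("axis",np.degrees(np.arctan2(V[1,1],V[0,1])),np.sqrt(w/len(Q))*1000)
E
```

```text
Traceback (most recent call last):
ValueError: attempt to get argmax of an empty sequence
```

View pics/t2.png

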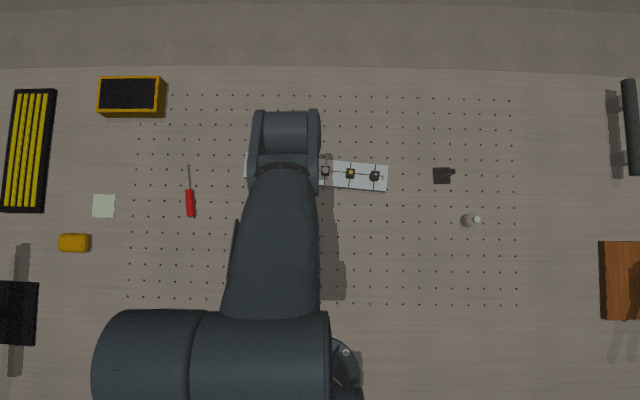

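carry_out(commands=[-0.598,0.085,-0.894,0,-0.948,0,-0.598,0.085,-0.894,0,-0.948,0,-0.598,0.085,-0.894,0,-0.948,0,-0.598,0.085,-0.894,0,-0.948,0,-0.598,0.085,-0.894,0,-0.948,0,-0.598,0.085,-0.894,0,-0.948,0,-0.598,0.085,-0.894,0,-0.948,0])

```text
time_s: 37.6
tcp_pos: [0.4521, 0.2024, 0.1242]
tool_rot: [-1.571, 0.0, -0.91]
wrist_force: [0.1, -0.6, 0.6]
opening: 0.0858
```

The arm hid the cover in that view; stations 1–3 show posts at (375,175), (350,173) and (325,171). I'll take the cover's angle from the first top picture and check it against the scene view now.

```bash
python3 - <<'E'
from h import *
where()
def meas(n,p,d):
    X=cloud(n,d);roi=(X[...,0]>.36)&(X[...,0]<.55)&(X[...,1]>.11)&(X[...,1]<.3)
    g=p.astype(int).sum(2);lug=(X[...,2]>.028)&(X[...,2]<.045)&roi
    br=(roi&(X[...,2]<.015)&(g>np.median(g[roi])*1.12))
    for k,m in(("lug",lug),("plate",br|lug)):
        N,l,s,c=cv2.connectedComponentsWithStats(m.astype(np.uint8));
        if N<2: print(n,k,None);continue
        P=X[l==1+np.argmax(s[1:,4])];r=cv2.minAreaRect((P[:,:2]*1000).astype(np.float32))
        print(n,k,len(P),P.mean(0).round(4),np.round(r[0],1),np.round(r[1],1),round(r[2],1))
meas("top",np.load("top0c.npy"),np.load("top0.npy"))
meas("scene",np.load("scene0c.npy"),np.load("scene0.npy"))
meas("scene",*snapshot("scene"));meas("top",*snapshot("top"))
plan([(.452,.202,.125,77.4)])
import look
E
```

```text
t 37.6 tcp [0.4521 0.2024 0.1242] jaw 37.84 rail -179.0 164.9 F [ 0.1 -0.6  0.6] open 0.0858
top lug 55 [0.4522 0.2034 0.0362] [452.3 203.2] [29.7 15.3] 77.4
top plate 369 [0.4523 0.203  0.0111] [452.5 204. ] [58.9 62.8] 75.4
scene lug 56 [0.457  0.2021 0.0344] [455.7 202.3] [31.5 17.5] 69.9
scene plate 159 [0.462  0.2028 0.0058] [449.5 200.7] [62.3 72.3] 75.5
scene lug 59 [0.4571 0.2019 0.0338] [455.8 201.6] [29.5 18.3] 75.1
scene plate 2427 [0.4607 0.2101 0.0012] [455.1 205. ] [189.6 189.9] 0.0
top lug 15 [0.4503 0.1919 0.0352] [449.9 192.2] [ 5.9 15.3] 80.0
top plate 1757 [0.4636 0.1568 0.0015] [455.8 168.7] [189.3 119.9] 1.0
[-0.002, -0.003, -0.002, 0.0, -0.88, 0.0]
t 37.7 tcp [0.4527 0.2019 0.1244] jaw 37.79 rail -178.3 164.5 F [-0.1  0.3  0.3] open 0.0852
top []
top [(np.int32(72), array([0.6186, 0.0695, 0.0725]), 81.9), (np.int32(71), array([ 0.6131, -0.0059,  0.0715]), 85.2), (np.int32(70), array([ 0.6071, -0.0796,  0.0724]), 85.0), (np.int32(73), array([ 0.6012, -0.1526,  0.0711]), 85.6)]
top [(np.int32(17), array([0.4503, 0.1914, 0.035 ]), 1.2)]
scene []
scene [(np.int32(79), array([ 0.6075, -0.1518,  0.0691]), 2.0), (np.int32(86), array([ 0.6142, -0.0798,  0.07  ]), 88.1), (np.int32(86), array([ 0.6191, -0.0056,  0.069 ]), 82.2), (np.int32(93), array([0.6269, 0.07  , 0.0705]), 88.0)]
scene [(np.int32(72), array([0.4577, 0.2025, 0.0326]), 76.4)]
```

carry_out(commands=[0,0,0,0,-0.853,0,0,0,0,0,-0.853,0,0,0,0,0,-0.853,0,0,0,0,0,-0.853,0,0,0,0,0,-0.853,0,0,0,0,0,-0.853,0,0,0.25,0,0,-0.853,0,0,0.45,0,0,-0.853,0,0,0.55,0,0,-0.853,0,0,0.582,0,0,-0.853,0,0,0.582,0,0,-0.853,0,0,0.582,0,0,-0.853,0])

```text
time_s: 39.0
tcp_pos: [0.4527, 0.2026, 0.0093]
tool_rot: [-1.57, -0.001, -0.239]
wrist_force: [-0.4, -0.0, -0.7]
opening: 0.0852
```

carry_out(commands=[0,0,0,0,0,0,0,0,0,0,0,0,0,0,0,0,0,0,0,0,0,0,0,0,0,0,0,0,0,0,0,0,0,0,0,0,0,0,0,0,0,0,0,0,0,0,0,0,0,0,0,0,0,0], hand=0, grip_force=50)

```text
time_s: 39.9
tcp_pos: [0.4522, 0.2026, 0.0089]
tool_rot: [-1.57, -0.001, -0.238]
wrist_force: [-1.3, 0.4, 8.1]
opening: 0.0291
```

```bash
python3 - <<'E'
from h import *
where()
o=get_obs()["tcp_pos"]
w=rail(0,213)
plan([(*o[:2],.08,76.2),(*w,.09,85.35),(*w,.055,85.35)])
E
```

```text
t 39.9 tcp [0.4522 0.2026 0.0089] jaw 76.37 rail -178.9 165.1 F [-1.3  0.4  8.1] open 0.0291
[0.0, -0.356, 0.0, -0.0, 0.004, 0.001]
[0.846, -0.405, 0.376, -0.0, -0.2, 0.001]
[0.846, -0.23, 0.376, -0.0, -0.2, 0.001]
```

carry_out(commands=[0,-0.2,0,0,0,0,0,-0.356,0,0,0,0,0,-0.4,0,0,0,0,0.846,-0.405,0.376,0,-0.2,0,0.846,-0.405,0.376,0,-0.2,0,0.846,-0.405,0.376,0,-0.2,0,0.846,-0.405,0.376,0,-0.2,0,0.846,-0.405,0.376,0,-0.2,0,0.846,-0.3,0.376,0,-0.2,0,0.846,-0.23,0.376,0,-0.2,0,0.846,-0.23,0.376,0,-0.2,0,0.846,-0.23,0.376,0,-0.2,0,0.846,-0.23,0.376,0,-0.2,0])

```text
time_s: 41.2
tcp_pos: [0.6343, 0.2359, 0.0551]
tool_rot: [-1.57, -0.001, -0.081]
wrist_force: [-0.6, -0.7, -1.6]
opening: 0.0291
```

```bash
python3 - <<'E'
from h import *
where()
ims=[]
S=4
yy=(np.arange(420)-210)/S/1000+.205; xx=(np.arange(400)-200)/S/1000
Y,Xg=np.meshgrid(yy,xx)
W=np.dstack([C0[0]+Y*EY[0]+Xg*EX[0],C0[1]+Y*EY[1]+Xg*EX[1],np.full(Y.shape,.046)])
p,d=snapshot("scene")
uv=proj("scene",W.reshape(-1,3)).reshape(*Y.shape,2).astype(np.float32)
a=cv2.remap(p,uv[...,0],uv[...,1],cv2.INTER_CUBIC)
u,v=proj("scene",[*rail(0,200),.05])[0].astype(int)
b=cv2.resize(p[v-50:v+50,u-47:u+47],(376,400),interpolation=cv2.INTER_CUBIC)
save("pics/cov1.png",np.clip(np.hstack([a,b])*1.1,0,255).astype(np.uint8))
plan([(*rail(0,213),.041,85.35)])
E
```

```text
t 41.2 tcp [0.6343 0.2359 0.0551] jaw 85.38 rail -0.0 213.1 F [-0.6 -0.7 -1.6] open 0.0291
[-0.0, 0.071, -0.001, -0.001, 0.001, 0.002]
```

View pics/cov1.png

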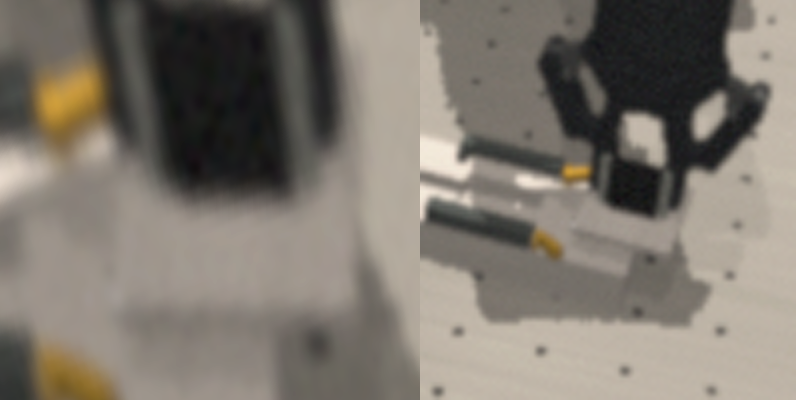

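carry_out(commands=[-0.001,0.04,0,0,0,0,-0.001,0.072,0,0,0,0,-0.001,0.072,0,0,0,0,-0.001,0.072,0,0,0,0])

```text
time_s: 41.65
tcp_pos: [0.6339, 0.2358, 0.0396]
tool_rot: [-1.571, 0.0, -0.081]
wrist_force: [0.8, 0.5, -0.4]
opening: 0.029
```

carry_out(commands=[0,0,-0.025,0,0,0,0,0,-0.05,0,0,0,0,0,-0.075,0,0,0,0,0,-0.1,0,0,0,0,0,-0.125,0,0,0,0,0,-0.125,0,0,0])

```text
time_s: 42.25
tcp_pos: [0.6319, 0.2104, 0.0399]
tool_rot: [-1.571, -0.0, -0.081]
wrist_force: [-0.1, 0.9, -0.1]
opening: 0.0295
```

```bash
python3 - <<'E'
from h import *
where();print(get_obs()["ft_torque"].round(2))
E
```

```text
t 42.25 tcp [0.6319 0.2104 0.0399] jaw 85.35 rail -0.4 187.5 F [-0.1  0.9 -0.1] open 0.0295
[0.1  0.   0.04]
```

carry_out(commands=[0,0,-0.025,0,0,0,0,0,-0.05,0,0,0,0,0,-0.075,0,0,0,0,0,-0.1,0,0,0,0,0,-0.125,0,0,0,0,0,-0.15,0,0,0,0,0,-0.15,0,0,0])

```text
time_s: 42.95
tcp_pos: [0.6294, 0.1799, 0.0398]
tool_rot: [-1.572, 0.0, -0.081]
wrist_force: [-0.3, -1.8, -0.4]
opening: 0.0292
```

```bash
python3 - <<'E'
from h import *
where();print(get_obs()["ft_torque"].round(2))
E
```

```text
t 42.95 tcp [0.6294 0.1799 0.0398] jaw 85.35 rail -0.4 156.8 F [-0.3 -1.8 -0.4] open 0.0292
[-0.4   0.04 -0.03]
```

carry_out(commands=[0,0,-0.025,0,0,0,0,0,-0.05,0,0,0,0,0,-0.075,0,0,0,0,0,-0.1,0,0,0,0,0,-0.12,0,0,0,0,0,-0.137,0,0,0,0,0,-0.137,0,0,0,0,0,-0.137,0,0,0])

```text
time_s: 43.75
tcp_pos: [0.6272, 0.1532, 0.0398]
tool_rot: [-1.571, 0.0, -0.081]
wrist_force: [0.3, 0.3, -1.4]
opening: 0.0289
```

```bash
python3 - <<'E'
from h import *
where();print(get_obs()["ft_torque"].round(2))
p,d=snapshot("scene")
u,v=proj("scene",[*rail(0,150),.05])[0].astype(int)
save("pics/cov2.png",np.clip(cv2.resize(p[v-45:v+45,u-60:u+60],None,fx=5,fy=5,interpolation=cv2.INTER_CUBIC)*1.1,0,255).astype(np.uint8))
E
```

```text
t 43.75 tcp [0.6272 0.1532 0.0398] jaw 85.37 rail -0.5 130.1 F [ 0.3  0.3 -1.4] open 0.0289
[-0.05 -0.04  0.03]
```

View pics/cov2.png

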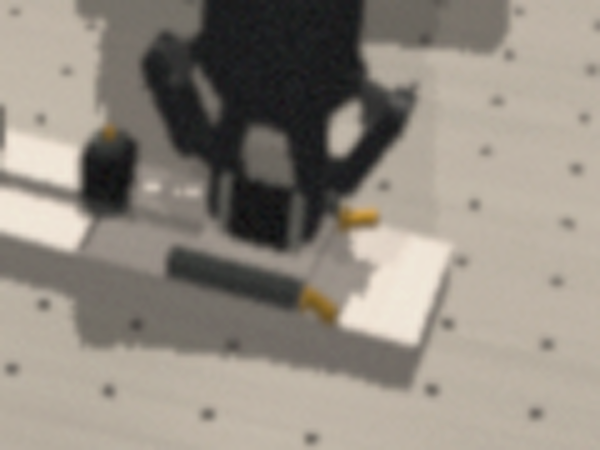

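carry_out(commands=[0,0,-0.005,0,0,0,0,0,-0.01,0,0,0,0,0,-0.015,0,0,0,0,0,-0.015,0,0,0])

```text
time_s: 44.2
tcp_pos: [0.627, 0.1509, 0.0399]
tool_rot: [-1.57, -0.0, -0.081]
wrist_force: [0.2, 3.6, -1.7]
opening: 0.0292
```

carry_out(commands=[0,0,0.01,0,0,0,0,0,0.02,0,0,0,0,0,0.03,0,0,0,0,0,0.03,0,0,0])

```text
time_s: 44.6
tcp_pos: [0.6275, 0.1551, 0.0399]
tool_rot: [-1.574, 0.0, -0.08]
wrist_force: [-1.1, -10.4, 0.5]
opening: 0.0292
```

```bash
python3 - <<'E'
from h import *
where();print(get_obs()["ft_torque"].round(2))
E
```

```text
t 44.6 tcp [0.6275 0.1551 0.0399] jaw 85.43 rail -0.3 132.1 F [ -1.1 -10.4   0.5] open 0.0292
[-1.7   0.07  0.23]
```

Blocked at both ends (stop at ≈128, catches at ≈132), so the catches are in. Back to the middle, release, lift away.

carry_out(commands=[0,0,-0.016,0,0,0,0,0,-0.016,0,0,0,0,0,-0.016,0,0,0,0,0,-0.016,0,0,0])

```text
time_s: 45.0
tcp_pos: [0.6272, 0.1536, 0.0399]
tool_rot: [-1.571, -0.0, -0.081]
wrist_force: [0.1, 1.1, -0.9]
opening: 0.0288
```

carry_out(commands=[0,0,0,0,0,0,0,0,0,0,0,0,0,0,0,0,0,0,0,0,0,0,0,0,0,0,0,0,0,0,0,0,0,0,0,0,0,-0.2,0,0,0,0,0,-0.4,0,0,0,0,0,-0.6,0,0,0,0,-0.5,-0.8,0,0,0,0,-1,-0.8,0,0,0,0,-1,-0.8,0,0,0,0,-1,-0.8,0,0,0,0,-1,-0.8,0,0,0,0,-1,-0.8,0,0,0,0,-1,-0.8,0,0,0,0], hand=1)

```text
time_s: 46.6
tcp_pos: [0.429, 0.1696, 0.2001]
tool_rot: [-1.57, -0.001, -0.081]
wrist_force: [0.7, -0.3, -0.2]
opening: 0.0858
```

```bash
python3 - <<'E'
import look
from h import *
ims=[]
S=1.7
yy=(np.arange(780)-390)/S/1000; xx=(np.arange(180)-90)/S/1000
Y,Xg=np.meshgrid(yy,xx)
W=np.dstack([C0[0]+Y*EY[0]+Xg*EX[0],C0[1]+Y*EY[1]+Xg*EX[1],np.full(Y.shape,.04)])
for n in("top","scene"):
    p,d=snapshot(n)
    uv=proj(n,W.reshape(-1,3)).reshape(*Y.shape,2).astype(np.float32)
    ims.append(cv2.remap(p,uv[...,0],uv[...,1],cv2.INTER_CUBIC))
    for a,c,r in blobs(n,d,.06,.085,(.57,.68,-.2,.2)):
        e=c[:2]-C0;print(n,"rail xy",(e@EX*1000).round(1),(e@EY*1000).round(1),"z",c[2].round(4),round(r[2],1))
save("pics/fin.png",np.clip(np.vstack(ims)*1.3,0,255).astype(np.uint8))
E
```

```text
t 46.6 tcp [0.429  0.1696 0.2001] jaw 85.37 rail -199.3 130.4 F [ 0.7 -0.3 -0.2] open 0.0858
top []
top [(np.int32(21), array([0.6267, 0.1439, 0.0672]), 88.9), (np.int32(72), array([0.6185, 0.0693, 0.0729]), 85.1), (np.int32(70), array([ 0.6132, -0.0058,  0.0713]), 87.6), (np.int32(71), array([ 0.6072, -0.0795,  0.0723]), 86.9), (np.int32(72), array([ 0.6014, -0.1528,  0.072 ]), 89.0)]
top []
scene []
scene [(np.int32(80), array([ 0.6077, -0.1519,  0.0691]), 84.1), (np.int32(87), array([ 0.6142, -0.08  ,  0.0699]), 85.6), (np.int32(87), array([ 0.6193, -0.0055,  0.0691]), 84.7), (np.int32(93), array([0.6266, 0.0699, 0.0703]), 89.0), (np.int32(29), array([0.6308, 0.1441, 0.0654]), 1.4)]
scene []
top rail xy -0.6 131.2 z 0.0675 0.7
top rail xy -2.3 45.8 z 0.0728 84.8
top rail xy -1.9 -29.6 z 0.0717 86.6
top rail xy -2.0 -103.9 z 0.0723 85.4
top rail xy -1.2 -176.9 z 0.0716 85.3
scene rail xy 4.9 -175.4 z 0.069 85.5
scene rail xy 5.5 -103.1 z 0.0699 84.8
scene rail xy 4.8 -28.6 z 0.0687 88.0
scene rail xy 6.1 46.9 z 0.0707 87.0
scene rail xy 3.5 130.9 z 0.0656 87.1
```

View pics/fin.png

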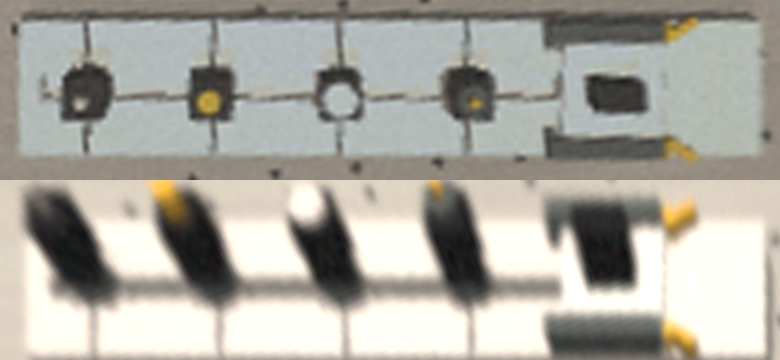

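The final picture shows all four posts crosswise on their marks (x ≈ 87, 210, 340, 468 px). The cover is under the guides with both brass catches behind it (≈ (680,30) and (680,150)). Handing in.

```bash
python3 -c "
from h import *
print(hand_in())"
```

```text
the job is handed in; nothing more can be done
None
```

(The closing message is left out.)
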